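Open the squeeze-and-turn tablet tub at the packing bench

ROBOT

A 6-joint arm with a two-finger parallel gripper is mounted at the origin on the work surface. World frame = base frame: x ahead of the robot, y to its left, z up, the work surface at z = 0. Lengths are in m, angles in rad, forces in N, time in s.
With the tool pointing down it reaches from about 0.425 to 0.95 m from the base axis. Payload 3.5 kg.
Tool frame: the origin (TCP) lies between the finger pads; the fingertips stand 17 mm ahead of it and the grasp point (between the pads) lies 2 mm behind it; z points along the fingers, y is the line along which they close (so a half turn about z gives the same grasp; the last joint's range is limited). The gripper opens to 85 mm and grips with 20 to 120 N. Pads are 22 mm wide; open, the fingers measure 114 mm over their backs; the gripper's body (76 mm by 85 mm) begins 54 mm behind the grasp point. The pads swing forward as they close: fully open they stand 13 mm farther back than shut.
Start: joints at [1.11, 0.286, 1.577, -0, 1.279, -0.15], TCP at [0.206, 0.643, 0.248] pointing down, gripper open.
Joint ranges: [-2.77, 2.77], [-0.9, 2.22], [0.21, 2.48], [-1.53, 4.67], [0.24, 2.81], [-2.84, 2.84]. Speed limits (rad/s): [2.79, 2.79, 3.14, 3.14, 3.14, 3.14].

INTERFACE

Orientations are given as a 3x3 rotation matrix whose columns are the frame's x, y, z axes.
In Python, from cell import env, imaging gives the robot as it stands. The module is installed in compiled form; this text tells all that it offers.
- The arm moves only by the tool send_rows, never from a script. Its argument "motion" is text: rows parted by semicolons, each of 7 numbers parted by spaces: the closure, from -1 (fully open) to 1 (shut), then the shift along the tool's x, y, z as a fraction of full scale, then the turn, a rotation vector about the tool's x, y, z as a fraction of full scale. In form: jaw x y z wx wy wz; .... A call has 1 to 10 rows; each row is the pose to reach, as a shift and turn from the pose commanded when the call began, along the tool's axes at that moment; what a row does not reach only later rows make up. Full scale, the value 1, is 0.6 m for a shift and 1.5 rad for a turn. A row lasts 1/10 s, in which the tool goes at most 50 mm and 8.59 degrees, less where a joint would pass 70% of its speed; a pose out of reach is approached as far as the arm can. A call with a number of a shift or a turn outside -1 to 1 is refused whole. A call with a gripper value outside its range is refused whole. The fingers move at their own pace and stop on an object; the grip force is fixed at half the most. Time passes only in rows, so rows that repeat a pose let the fingers close. It gives the time, the measured TCP pose, the force, the opening and the grip force at its end, in the units of the state.
- env.read_state(): the state, without advancing time (a new reading comes with each control period).
- imaging.grab_frame(name): name is "scene" or "top"; returns (picture, depth): 480x640x3 uint8, red, green, blue; 480x640 float32, m along the optical axis (not along the pixel's ray), 0 where there is no reading.
- imaging.get_calibration(name): a dict with "K" (3x3 intrinsics, pixels), "k1" (the pictures are not rectified: a ray, as slopes to the right and down, at radius r is drawn at 1 + k1 r^2 times it, then the intrinsics apply), "rvec" (rotation vector, rad) and "tvec" (3), from world to camera coordinates, as OpenCV has them. Camera axes: x right, y down, z forward; pixel columns grow to the right and rows downward; lengths in m; the calibration is good to about 2 mm. A picture is of the moment at which its call begins. get_calibration takes no time and is no camera call.
- env.hand_in(): hands the job in; it is judged then, once.
The state is a dict: "time_s": time; "q": joint angles; "joint_velocities": joint speeds; "effort": joint torques, N m; "ee_pos": TCP position; "eef_rot": TCP orientation; "ft_force": force on the tool from outside, world axes, zero at the start; "wrist_torque": the same for the moment, N m; "finger_gap": opening from 0.0 (shut) to 1.0 (fully open); "grasp_force": force on a finger pad.
Only numpy, scipy, OpenCV 4.12 (cv2) and the standard library are available. Lean on these libraries where they do the work, as an engineer would, in place of code of your own. Each camera call takes 0.05 s, during which the arm holds its last target. There are 200 camera calls.

TASK

Open the white tub of sanitiser tablets that stands in the bench bracket: squeeze the two orange side tabs of its blue safety cap inward, turn the cap anticlockwise (seen from above) until you feel it come up against its stop, and lift it straight off. Do not crush the cap, force it past the stop or pull the tub out of its bracket. Set the cap down flat, open side down, inside the shallow grey tray without dropping it, and leave everything else on the bench where it is.

Things in the scene. Friction and masses are not known exactly. Their poses are not given: they have to be found in the camera images.
- cap: Blue safety cap, 40 g, 54 mm across, 35 mm high, on the tub's neck. Origin: centre of its underside (1 mm above the tub's shoulder when closed), z up along its axis. Two orange tabs on its +y and -y sides: flat upright plates 18 mm wide, 5 to 31 mm above the underside, outer faces 64 mm apart when out, 55 mm pushed in; arrows on top point at them. It cracks above about 60 N a side.
- cap_grip (a point): Point on the cap's axis 25 mm above its underside, level with the ribbed upper part of the tabs: squeeze them here, gripper pointing down and closing along the cap's y axis. Fingertips may reach 20 mm below this point, not more: the lock ribs rise 4 mm from the tub's shoulder, which lies 26 mm below it.
- tab_left (a joint): Travel of the orange tab on the cap's +y side: 0 out, 0.0045 m pushed fully in. It slides straight in against a spring: 4 N to start it, 12 N to push it home. Released, it springs out again.
- tab_right (a joint): The same for the tab on the -y side. While out, a tab catches on a lock rib of the tub's shoulder, so the cap turns at most 45 degrees and cannot come off; both must be held in while it turns.
- tub: White square tub with a blue label, 70 x 70 mm, shoulder 90 mm above its underside, 0.3 to 0.65 kg. Loose, but standing in the bracket with 1 mm of play on each side: it cannot turn there, but can be pulled up out of it. Origin: centre of its underside, z up. Turning hard (much above 0.6 N m) on the cap at its stop wrenches the tub in the bracket.
- tub_mouth (a point): Centre of the neck rim, 118 mm above the tub's underside. The cap is a two-lug bayonet on this neck (lugs hidden by the cap): anticlockwise, with a light drag of up to 0.2 N m, to a hard stop 45 to 88 degrees from where it is found, differing each time. The lugs let go in the last 10 degrees before the stop, where a rubber seal lifts the cap 1 mm (4 to 6 N); it then lifts straight off.
- bracket: Grey steel bracket screwed to the bench: base plate 116 x 116 x 6 mm with a square sleeve, 80 mm outside and 48 mm high, that holds the tub. Origin: centre of its underside on the bench. A light tub can come up with the cap if the cap is lifted while still bearing on its stop or pushed sideways: ease off first.
- tray: Shallow grey tray with a dark floor, fixed to the bench, 200 mm (its x) by 170 mm (its y) outside, rim 4 mm thick and 14 mm high, floor 4 mm above the bench. Origin: centre of its underside.
- tape_roll: Roll of brown parcel tape lying flat, 110 mm across, 48 mm high. Origin: centre of its underside. Leave alone.
- label_roll: Roll of white labels standing on end, 84 mm across, 60 mm high. Origin: centre of its underside. Leave alone.
- red_roll: White roll with a red band, 72 mm across, 70 mm high. Origin: centre of its underside. Leave alone.
- spray_bottle: Clear spray bottle with a green label and a white trigger head, 82 mm across, 230 mm high. Origin: centre of its underside. Leave alone.
- calculator: Grey desk calculator lying flat, 105 x 150 x 20 mm. Origin: centre of its underside. Leave alone.
- box_cutter: Yellow and black box cutter lying flat along its x, 175 x 31 x 22 mm. Origin: underside, middle of the handle. Leave alone.
- small_carton: Taped brown carton, 110 x 150 x 70 mm. Origin: centre of its underside. Leave alone.
Not all that is in view belongs to the job. Of the things shaped like the cap, the blue one is meant.

How it is judged:
By the outcome, as a careful person would: the job done as asked, in the order asked, and still so for the second after the job is handed in, with the robot touching nothing.
It also fails if it takes over 67 s, if anything falls off the work surface, if the arm or the gripper's body presses on something with over 40 N, if the wrist force passes 120 N, or if a joint passes its speed limit or range.

## Working session

There is one attempt and no reset: what is moved stays moved. The work goes in short steps, Python scripts to look and compute and a tool call to move; the robot and the scene stay as the last step left them, time stands still between calls to the robot, and variables do not carry over. Pictures are saved under pics/ and viewed, at most 10 in all, crops included, and the job is handed in when it is done.

Besides the shell and the picture viewer there is one more tool, called by a JSON object that holds its "method" and its "body". send_rows: Moves the arm, as the interface text tells. Shift numbers are shares of 0.6 m and turn numbers shares of 1.5 rad, none past 1 either way. Its arguments: {"type":"object","properties":{"motion":{"type":"string"}},"required":["motion"]}

```bash
mkdir -p pics; cat > h.py <<'E'
import numpy as np, cv2
from cell import env, imaging
def cal(n):
    c=imaging.get_calibration(n); R=cv2.Rodrigues(np.array(c["rvec"],float))[0]; return np.array(c["K"],float),float(c["k1"]),R,np.array(c["tvec"],float).ravel()
def slopes(n,uv):
    K,k1,R,t=cal(n); uv=np.atleast_2d(np.array(uv,float))
    d=np.c_[(uv[:,0]-K[0,2])/K[0,0],(uv[:,1]-K[1,2])/K[1,1]]; s=d.copy()
    for _ in range(20): s=d/(1+k1*(s**2).sum(1,keepdims=True))
    return s,R,t
def plane(n,uv,z):
    s,R,t=slopes(n,uv); D=np.c_[s,np.ones(len(s))]@R; C=-R.T@t
    return C+D*((z-C[2])/D[:,2])[:,None]
def pts(n,uv,depth):
    s,R,t=slopes(n,uv); uv=np.atleast_2d(uv).astype(int); z=depth[uv[:,1],uv[:,0]]
    return (np.c_[s,np.ones(len(s))]*z[:,None]-t)@R
E
python3 - <<'E'
from h import *
for n in("scene","top"):
    p,d=imaging.grab_frame(n); cv2.imwrite(f"pics/{n}0.png",p[:,:,::-1]); np.savez(f"{n}0.npz",p=p,d=d)
    K,k1,R,t=cal(n); print(n,K[0,0],k1,-R.T@t,R[2])
print(env.read_state())
E
```

```text
scene 433.02186331739193 0.03323509880255257 [ 0.89221826 -0.60958058  0.86280712] [-0.30780855  0.58935441 -0.74693727]
top 467.30468480696396 -0.1261320672645885 [0.31296661 0.01566789 1.17685711] [ 0.23518166 -0.0066503  -0.97192868]
{'time_s': 0.1, 'q': array([ 1.10998200e+00,  2.87102337e-01,  1.57803159e+00, -3.61665978e-05,
        1.27860826e+00, -1.49973006e-01]), 'joint_velocities': array([ 1.07701714e-03, -7.49832975e-04, -4.60705403e-03,  9.64768664e-04,
        2.22139260e-04,  6.74626715e-05]), 'effort': array([ 3.70648168e-04, -4.07293868e+01, -2.93699509e+01, -1.39228828e-04,
        3.42576393e-03, -1.05761586e-05]), 'ee_pos': array([0.20616533, 0.6421558 , 0.24706809]), 'eef_rot': array([[-9.52079647e-01,  3.05848803e-01, -9.24828686e-04],
       [ 3.05850067e-01,  9.52077712e-01, -1.94071857e-03],
       [ 2.86942326e-04, -2.13057757e-03, -9.99997689e-01]]), 'ft_force': array([-0.34371015,  0.10110819,  0.69859921]), 'wrist_torque': array([-0.00514242, -0.01306789,  0.0131515 ]), 'grasp_force': 0.0, 'finger_gap': 1.003028550897018}
```

View pics/scene0.png

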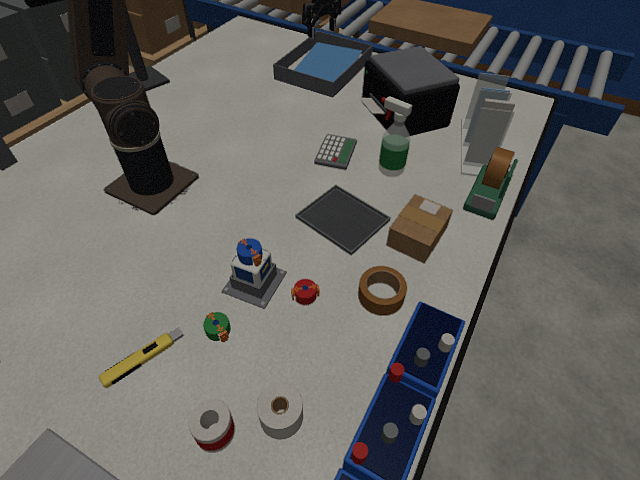

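View pics/top0.png

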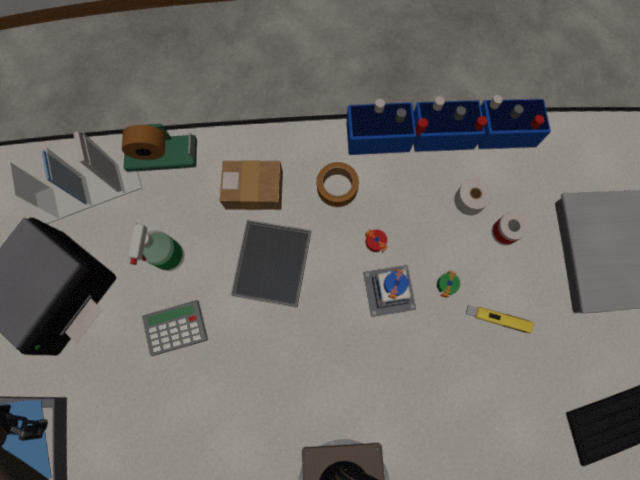

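The scene picture shows the blue cap on the tub at about (250,250) and the tray at (343,218). The top picture shows the cap at about (396,285) and the tray at (272,263). Red and green decoy caps lie nearby at top (376,240) and (449,284).

```bash
python3 - <<'E'
from h import *
for n,(u0,v0,u1,v1) in dict(top=(360,255,425,320),scene=(220,230,290,310)).items():
    f=np.load(f"{n}0.npz");p,d=f["p"],f["d"]
    hsv=cv2.cvtColor(p,cv2.COLOR_RGB2HSV)
    roi=np.zeros(p.shape[:2],np.uint8);roi[v0:v1,u0:u1]=1
    m=((hsv[...,0]>100)&(hsv[...,0]<125)&(hsv[...,1]>150)&(hsv[...,2]>90)&(roi>0))
    o=((hsv[...,0]<18)&(hsv[...,1]>130)&(hsv[...,2]>90)&(roi>0))
    for nm,k in(("blue",m),("orange",o)):
        vv,uu=np.nonzero(k); P=pts(n,np.c_[uu,vv],d)
        print(n,nm,len(uu),np.median(uu),np.median(vv),"P med",np.median(P,0),"zpct",np.percentile(P[:,2],[5,50,80,95]))
        g=abs(P[:,2]-.13)<.012
        if g.sum()>5: print("  top band",g.sum(),P[g].mean(0),P[g].min(0),P[g].max(0))
        if nm=="orange":
            c,l,s,ce=cv2.connectedComponentsWithStats(k.astype(np.uint8))[0:4]
            for i in range(1,c): print("  comp",s[i],ce[i],plane(n,ce[i:i+1],.13))
    k=(m|o).astype(np.uint8); ct=max(cv2.findContours(k,0,2)[0],key=cv2.contourArea)
    q=cv2.minEnclosingCircle(ct); print(n,"circle",q)
    if n=="top":
        print(plane(n,[q[0]],.132))
        t=((hsv[...,2]<75)).astype(np.uint8);r=np.zeros_like(t);r[210:315,222:322]=1
        ct=max(cv2.findContours(t*r,0,2)[0],key=cv2.contourArea);b=cv2.boxPoints(cv2.minAreaRect(ct));print("tray",cv2.contourArea(ct),plane(n,b,.014))
        print("tray floor depth z",pts(n,[(272,263)],d),"bench",pts(n,[(330,330)],d))
    cr=cv2.resize(p[v0:v1,u0:u1],None,fx=7,fy=7,interpolation=cv2.INTER_CUBIC);cv2.imwrite(f"pics/{n}crop.png",cr[:,:,::-1])
E
```

```text
top blue 295 395.0 283.0 P med [ 0.46284665 -0.14242658  0.13341293] zpct [0.13008083 0.13341293 0.13514921 0.13655207]
  top band 294 [ 0.46248635 -0.14273809  0.13344425] [ 0.43722185 -0.16872822  0.12706233] [ 0.48731158 -0.11756823  0.13901988]
top orange 41 394.0 294.0 P med [ 0.43822622 -0.13725603  0.12879947] zpct [0.10505485 0.12879947 0.13253714 0.13478703]
  top band 34 [ 0.45783979 -0.14134175  0.12956715] [ 0.43118029 -0.1592987   0.12195269] [ 0.49264954 -0.12604428  0.13706581]
  comp [396 269   7   5  14] [398.64285714 270.71428571] [[ 0.49014867 -0.15202649  0.13      ]]
  comp [398 275   1   2   2] [398.  275.5] [[ 0.47924078 -0.14957531  0.13      ]]
  comp [395 287   1   1   1] [395. 287.] [[ 0.45342095 -0.1404514   0.13      ]]
  comp [393 291   1   2   2] [393.  291.5] [[ 0.44350233 -0.13504829  0.13      ]]
  comp [389 294   7   4  22] [392.09090909 295.63636364] [[ 0.43429279 -0.132201    0.13      ]]
top circle ((396.13726806640625, 282.9313659667969), 11.55235481262207)
[[ 0.4622291  -0.14353253  0.132     ]]
tray 4488.5 [[0.47680405 0.25122202 0.014     ]
 
[... 681 characters left out ...]
8  -0.12870494  0.13626502]
  comp [241 239   6   6  14] [243.42857143 241.42857143] [[ 0.44068383 -0.13528092  0.13      ]]
  comp [238 241   2   2   2] [238.5 241.5] [[ 0.43134239 -0.14085802  0.13      ]]
  comp [251 249   6   5  15] [253.13333333 251.6       ] [[ 0.47632368 -0.14880346  0.13      ]]
  comp [253 254   8   5  19] [256.10526316 256.21052632] [[ 0.48935721 -0.15627978  0.13      ]]
  comp [257 259   1   2   2] [257.  259.5] [[ 0.49623561 -0.16282991  0.13      ]]
  comp [259 259   1   2   2] [259.  259.5] [[ 0.4999582  -0.16071308  0.13      ]]
  comp [255 263   2   1   2] [255.5 263. ] [[ 0.49892612 -0.172283    0.13      ]]
scene circle ((249.0, 248.5), 12.777032852172852)
```

View pics/topcrop.png

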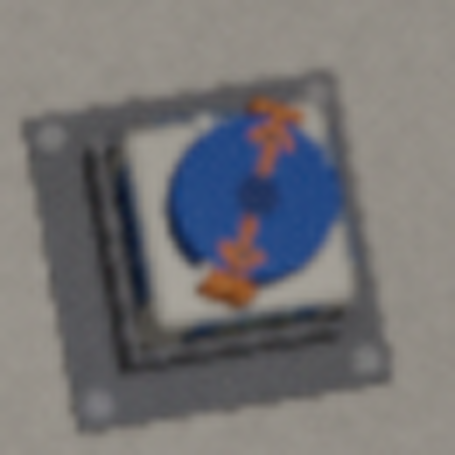

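View pics/scenecrop.png

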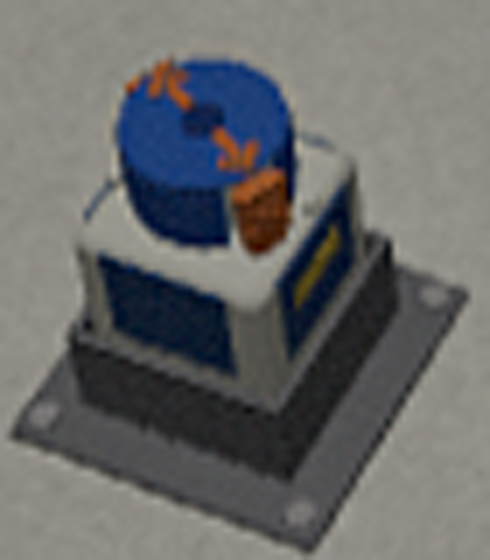

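The crops show the blue cap with its arrows running roughly along +x with a slight -y tilt. The tabs are at crop pixels (272,108) and (227,290) in the top view. Next I'll measure the tab axis from the arrows.

```bash
python3 - <<'E'
from h import *
C=np.array([.462,-.1440])
for n,(u0,v0,u1,v1) in dict(top=(360,255,425,320),scene=(220,230,290,310)).items():
    p=np.load(f"{n}0.npz")["p"].astype(int)
    w=np.clip(p[...,0]-p[...,2]*0.6-30,0,None).astype(float)   # orange weight
    vv,uu=np.mgrid[v0:v1,u0:u1]; uv=np.c_[uu.ravel(),vv.ravel()]; W=w[v0:v1,u0:u1].ravel()
    P=plane(n,uv,.132)[:,:2]-C
    k=(np.hypot(*P.T)<.0265)&(p[uv[:,1],uv[:,0]][:,0]-p[uv[:,1],uv[:,0]][:,2]>-20)&(p[uv[:,1],uv[:,0]][:,0]>90)&(np.abs(p[uv[:,1],uv[:,0]][:,0]-p[uv[:,1],uv[:,0]][:,1])>25)
    Q=P[k]; M=Q.T@Q; e,v=np.linalg.eigh(M); a=np.degrees(np.arctan2(v[1,1],v[0,1]))
    print(n,k.sum(),"axis deg",a%180, [ (Q[s].mean(0)).round(4) for s in (Q[:,0]>0,Q[:,0]<0)])
print("top tab line",[np.degrees(np.arctan2(*(b-a)[1::-1])) for a,b in [plane("top",[(360+236.5/7-.5,255+262.5/7-.5),(360+275.5/7-.5,255+125.5/7-.5)],.132)]])
print("scene arrow",[np.degrees(np.arctan2(*(b-a)[1::-1])) for a,b in [plane("scene",[(220+158/7-.5,230+86/7-.5),(220+238/7-.5,230+160/7-.5)],.132)]])
# blue-disc centres at z=.132, from hub pixel
print(plane("top",[(360+258.5/7-.5,255+194.5/7-.5)],.132),plane("scene",[(220+202/7-.5,230+117/7-.5)],.132))
E
```

```text
top 60 axis deg 159.44807101661334 [array([ 0.0181, -0.0059]), array([-0.0165,  0.0069])]
scene 42 axis deg 160.6350657213834 [array([ 0.0141, -0.005 ]), array([-0.0181,  0.0063])]
top tab line [np.float64(-20.697364692374872)]
scene arrow [np.float64(-17.596469526983995)]
[[ 0.46365743 -0.14432148  0.132     ]] [[ 0.45950033 -0.14259431  0.132     ]]
```

{"method": "send_rows", "body": {"motion": "-1 -0.667 -0.472 0 0 0 0.667; -1 -0.667 -0.472 0 0 0 0.667; -1 -0.667 -0.472 0 0 0 0.667; -1 -0.667 -0.472 0 0 0 0.667; -1 -0.667 -0.472 0 0 0 0.667; -1 -0.667 -0.472 0 0 0 0.667; -1 -0.667 -0.472 0 0 0 0.667; -1 -0.667 -0.472 0 0 0 0.667; -1 -0.667 -0.472 0 0 0 0.667; -1 -0.667 -0.472 0 0 0 0.667"}}

```text
time_s: 1.1
ee_pos: [0.5018, 0.2482, 0.2479]
eef_rot: [[-0.255, 0.967, -0.0], [0.967, 0.255, -0.0], [-0.0, -0.0, -1.0]]
ft_force: [0.1, 0.9, 0.0]
finger_gap: 1.004
grasp_force: 0.0
```

```bash
cat >> h.py <<'E'
def go(x,y,z,deg=None):
    "fractions for a move to world x,y,z with tool y at heading deg, pointing straight down"
    from scipy.spatial.transform import Rotation as Ro
    s=env.read_state(); R=s["eef_rot"]; a=np.radians(deg)
    T=np.array([[-np.sin(a),np.cos(a),0],[np.cos(a),np.sin(a),0],[0,0,-1]])
    if np.linalg.det(T)<0: T[:,0]*=-1
    print("t",s["time_s"],"pos",s["ee_pos"].round(4),"head",np.degrees(np.arctan2(R[1,1],R[0,1])).round(2),"F",s["ft_force"].round(2),"M",s["wrist_torque"].round(3),"gap",round(s["finger_gap"],3),"grip",round(s["grasp_force"],1),"q6",s["q"][5].round(2))
    print("shift",(R.T@(np.array([x,y,z])-s["ee_pos"])/.6).round(4),"turn",(Ro.from_matrix(R.T@T).as_rotvec()/1.5).round(4))
E
python3 -c "
from h import *
go(.462,-.1438,.2,-20)"
```

```text
t 1.1 pos [0.5018 0.2482 0.2479] head 14.8 F [0.07 0.87 0.02] M [ 0.031 -0.019  0.011] gap 1.004 grip 0.0 q6 0.02
shift [-0.6148 -0.2309  0.0802] turn [-2.000e-04  3.000e-04  4.049e-01]
```

{"method": "send_rows", "body": {"motion": "-1 -0.615 -0.231 0.08 0 0 0.405; -1 -0.615 -0.231 0.08 0 0 0.405; -1 -0.615 -0.231 0.08 0 0 0.405; -1 -0.615 -0.231 0.08 0 0 0.405; -1 -0.615 -0.231 0.08 0 0 0.405; -1 -0.615 -0.231 0.08 0 0 0.405; -1 -0.615 -0.231 0.08 0 0 0.405; -1 -0.615 -0.231 0.08 0 0 0.405; -1 -0.615 -0.231 0.08 0 0 0.405; -1 -0.615 -0.231 0.08 0 0 0.405"}}

```text
time_s: 2.1
ee_pos: [0.461, -0.1422, 0.1998]
eef_rot: [[0.344, 0.939, -0.001], [0.939, -0.344, 0.001], [0.001, -0.001, -1.0]]
ft_force: [-0.6, -0.2, 0.8]
finger_gap: 0.999
grasp_force: 0.0
```

```bash
python3 - <<'E'
from h import *
go(.462,-.1438,.12,-20)
p,d=imaging.grab_frame("scene"); q,_=imaging.grab_frame("top")
a=cv2.resize(p[150:330,160:340],(560,560),interpolation=2)[:,:,::-1]
cv2.imwrite("pics/s1.png",a)
E
```

```text
t 2.1 pos [ 0.461  -0.1422  0.1998] head -20.1 F [-0.56 -0.16  0.76] M [0.001 0.005 0.   ] gap 0.999 grip 0.0 q6 -0.16
shift [-0.0021  0.0027  0.1329] turn [-0.0009 -0.0005 -0.0012]
```

View pics/s1.png

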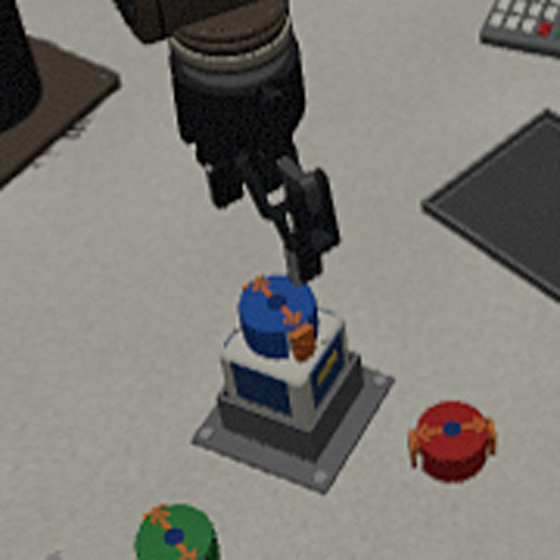

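The gripper hangs right above the blue cap (picture (278,310)), with its fingers in line with the arrows. I'll descend and watch the force.

{"method": "send_rows", "body": {"motion": "-1 0 0.001 0.03 0 0 0; -1 0 0.001 0.06 0 0 0; -1 0 0.001 0.09 0 0 0; -1 0 0.001 0.11 0 0 0; -1 0 0.001 0.125 0 0 0; -1 0 0.001 0.132 0 0 0; -1 0 0.001 0.132 0 0 0"}}

```text
time_s: 2.9
ee_pos: [0.4621, -0.1414, 0.1209]
eef_rot: [[0.34, 0.94, -0.0], [0.94, -0.34, 0.0], [0.0, -0.001, -1.0]]
ft_force: [0.2, 0.6, -0.2]
finger_gap: 1.002
grasp_force: 0.0
```

{"method": "send_rows", "body": {"motion": "-0.45 0 0 0 0 0 0; -0.45 0 0 0 0 0 0; -0.45 0 0 0 0 0 0; -0.45 0 0 0 0 0 0; -0.45 0 0 0 0 0 0"}}

```text
time_s: 3.4
ee_pos: [0.4627, -0.1421, 0.1221]
eef_rot: [[0.341, 0.94, 0.001], [0.94, -0.341, -0.001], [-0.0, 0.002, -1.0]]
ft_force: [-1.7, 0.4, 5.7]
finger_gap: 0.732
grasp_force: 5.6
```

```bash
python3 -c "
from h import *
go(.462,-.1438,.12,-20)"
```

```text
t 3.4 pos [ 0.4627 -0.1421  0.1221] head -19.95 F [-1.67  0.39  5.73] M [ 0.04   0.16  -0.024] gap 0.732 grip 5.6 q6 -0.16
shift [-0.003  -0.0001  0.0035] turn [0.0011 0.0001 0.0006]
```

{"method": "send_rows", "body": {"motion": "-0.65 0 0 0 0 0 0; -0.65 0 0 0 0 0 0; -0.65 -0.003 0 0 0 0 0; -0.65 -0.003 0 0 0 0 0; -0.45 -0.003 0 0 0 0 0; -0.4 -0.003 0 0 0 0 0; -0.35 -0.003 0 0 0 0 0; -0.35 -0.003 0 0 0 0 0; -0.35 -0.003 0 0 0 0 0; -0.35 -0.003 0 0 0 0 0"}}

```text
time_s: 4.4
ee_pos: [0.4619, -0.1437, 0.122]
eef_rot: [[0.341, 0.94, 0.001], [0.94, -0.341, -0.001], [-0.0, 0.001, -1.0]]
ft_force: [-0.7, -0.3, 5.1]
finger_gap: 0.678
grasp_force: 9.1
```

```bash
python3 -c "
from h import *
go(.462,-.1438,.12,-20)"
```

```text
t 4.4 pos [ 0.4619 -0.1437  0.122 ] head -19.93 F [-0.72 -0.3   5.06] M [0.109 0.219 0.04 ] gap 0.678 grip 9.1 q6 -0.16
shift [-0.0001  0.0002  0.0033] turn [0.0006 0.0001 0.0008]
```

{"method": "send_rows", "body": {"motion": "-0.3 0 0 0 0 0 0; -0.3 0 0 0 0 0 0; -0.27 0 0 0 0 0 0; -0.27 0 0 0 0 0 0; -0.27 0 0 0 0 0 0; -0.27 0 0 0 0 0 0"}}

```text
time_s: 5.0
ee_pos: [0.4617, -0.1436, 0.1221]
eef_rot: [[0.341, 0.94, 0.0], [0.94, -0.341, -0.0], [-0.0, 0.0, -1.0]]
ft_force: [-1.8, 1.4, 6.6]
finger_gap: 0.641
grasp_force: 14.3
```

{"method": "send_rows", "body": {"motion": "-0.25 0 0 0 0 0 0; -0.25 0 0 0 0 0 0; -0.24 0 0 0 0 0 0; -0.24 0 0 0 0 0 0; -0.24 0 0 0 0 0 0"}}

```text
time_s: 5.5
ee_pos: [0.4617, -0.1436, 0.1222]
eef_rot: [[0.341, 0.94, 0.0], [0.94, -0.341, -0.0], [-0.0, 0.0, -1.0]]
ft_force: [-2.9, 0.2, 6.5]
finger_gap: 0.632
grasp_force: 33.3
```

{"method": "send_rows", "body": {"motion": "-0.24 0 0 0 0 0 -0.05; -0.24 0 0 0 0 0 -0.1; -0.24 0 0 0 0 0 -0.15; -0.24 0 0 0 0 0 -0.2; -0.24 0 0 0 0 0 -0.25; -0.24 0 0 0 0 0 -0.3; -0.24 0 0 0 0 0 -0.35; -0.24 0 0 0 0 0 -0.4; -0.24 0 0 0 0 0 -0.4"}}

```text
time_s: 6.4
ee_pos: [0.4623, -0.144, 0.1225]
eef_rot: [[-0.251, 0.968, 0.002], [0.968, 0.251, -0.001], [-0.002, 0.002, -1.0]]
ft_force: [-0.5, -0.1, 5.8]
finger_gap: 0.63
grasp_force: 33.3
```

```bash
python3 -c "
from h import *
go(.462,-.1438,.12,20)"
```

```text
t 6.4 pos [ 0.4623 -0.144   0.1225] head 14.52 F [-0.46 -0.07  5.77] M [0.074 0.186 0.042] gap 0.63 grip 33.3 q6 -0.77
shift [ 0.0004 -0.0005  0.0041] turn [ 0.001   0.0012 -0.0637]
```

{"method": "send_rows", "body": {"motion": "-0.24 0 0 0 0 0 -0.035; -0.24 0 0 0 0 0 -0.07; -0.24 0 0 0 0 0 -0.1"}}

```text
time_s: 6.7
ee_pos: [0.4623, -0.1439, 0.1225]
eef_rot: [[-0.393, 0.92, 0.002], [0.92, 0.393, -0.001], [-0.002, 0.001, -1.0]]
ft_force: [-0.9, 0.0, 5.2]
finger_gap: 0.63
grasp_force: 33.3
```

```bash
python3 -c "
from h import *
go(.462,-.1438,.12,20)"
```

```text
t 6.7 pos [ 0.4623 -0.1439  0.1225] head 23.13 F [-0.93  0.04  5.17] M [ 0.074  0.176 -0.039] gap 0.63 grip 33.3 q6 -0.92
shift [ 0.0004 -0.0004  0.0041] turn [0.0009 0.0011 0.0365]
```

{"method": "send_rows", "body": {"motion": "-0.24 0 0 0 0 0 -0.015; -0.24 0 0 0 0 0 -0.03; -0.24 0 0 0 0 0 -0.045"}}

```text
time_s: 7.0
ee_pos: [0.4623, -0.1439, 0.1225]
eef_rot: [[-0.453, 0.891, 0.002], [0.891, 0.453, -0.001], [-0.002, 0.001, -1.0]]
ft_force: [-0.7, 1.9, 6.5]
finger_gap: 0.63
grasp_force: 33.2
```

```bash
python3 -c "
from h import *
go(.462,-.1438,.12,20)"
```

```text
t 7.0 pos [ 0.4623 -0.1439  0.1225] head 26.94 F [-0.75  1.91  6.48] M [ 0.05   0.178 -0.028] gap 0.63 grip 33.2 q6 -0.98
shift [ 0.0005 -0.0004  0.0042] turn [0.0009 0.0012 0.0808]
```

{"method": "send_rows", "body": {"motion": "-0.24 0 0 0 0 0 -0.015; -0.24 0 0 0 0 0 -0.03; -0.24 0 0 0 0 0 -0.045"}}

```text
time_s: 7.3
ee_pos: [0.4623, -0.1439, 0.1225]
eef_rot: [[-0.512, 0.859, 0.002], [0.859, 0.512, -0.001], [-0.002, 0.001, -1.0]]
ft_force: [-1.2, 0.8, 7.1]
finger_gap: 0.626
grasp_force: 33.2
```

```bash
python3 -c "
from h import *
go(.462,-.1438,.12,20)"
```

```text
t 7.3 pos [ 0.4623 -0.1439  0.1225] head 30.81 F [-1.2   0.78  7.07] M [ 0.086  0.208 -0.061] gap 0.626 grip 33.2 q6 -1.05
shift [ 0.0004 -0.0004  0.0041] turn [0.0009 0.0012 0.1258]
```

{"method": "send_rows", "body": {"motion": "-0.24 0 0 0 0 0 -0.015; -0.24 0 0 0 0 0 -0.03; -0.24 0 0 0 0 0 -0.045"}}

```text
time_s: 7.6
ee_pos: [0.4624, -0.1439, 0.1225]
eef_rot: [[-0.569, 0.822, 0.002], [0.822, 0.569, -0.001], [-0.002, 0.001, -1.0]]
ft_force: [-1.7, 0.3, 6.5]
finger_gap: 0.629
grasp_force: 33.2
```

```bash
python3 -c "
from h import *
go(.462,-.1438,.12,20)"
```

```text
t 7.6 pos [ 0.4624 -0.1439  0.1225] head 34.68 F [-1.66  0.33  6.54] M [ 0.091  0.146 -0.042] gap 0.629 grip 33.2 q6 -1.12
shift [ 0.0005 -0.0004  0.0041] turn [0.0009 0.0012 0.1708]
```

{"method": "send_rows", "body": {"motion": "-0.24 0 0 0 0 0 -0.015; -0.24 0 0 0 0 0 -0.03; -0.24 0 0 0 0 0 -0.045"}}

```text
time_s: 7.9
ee_pos: [0.4624, -0.1439, 0.1225]
eef_rot: [[-0.623, 0.782, 0.002], [0.782, 0.623, -0.001], [-0.002, 0.001, -1.0]]
ft_force: [-0.8, 0.5, 6.0]
finger_gap: 0.627
grasp_force: 33.2
```

```bash
python3 -c "
from h import *
go(.462,-.1438,.12,20)"
```

```text
t 7.9 pos [ 0.4624 -0.1439  0.1225] head 38.55 F [-0.81  0.47  6.05] M [ 0.093  0.183 -0.032] gap 0.627 grip 33.2 q6 -1.18
shift [ 0.0005 -0.0004  0.0041] turn [0.0008 0.0013 0.2158]
```

{"method": "send_rows", "body": {"motion": "-0.24 0 0 0 0 0 -0.015; -0.24 0 0 0 0 0 -0.03; -0.24 0 0 0 0 0 -0.045"}}

```text
time_s: 8.2
ee_pos: [0.4624, -0.1439, 0.1225]
eef_rot: [[-0.674, 0.738, 0.002], [0.738, 0.674, -0.001], [-0.002, 0.001, -1.0]]
ft_force: [-0.2, 0.4, 7.0]
finger_gap: 0.624
grasp_force: 33.2
```

```bash
python3 -c "
from h import *
go(.462,-.1438,.12,20)"
```

```text
t 8.2 pos [ 0.4624 -0.1439  0.1225] head 42.41 F [-0.21  0.44  6.96] M [ 0.104  0.215 -0.068] gap 0.624 grip 33.2 q6 -1.25
shift [ 0.0005 -0.0004  0.0042] turn [0.0008 0.0013 0.2608]
```

{"method": "send_rows", "body": {"motion": "-0.24 0 0 0 0 0 -0.015; -0.24 0 0 0 0 0 -0.03; -0.24 0 0 0 0 0 -0.045"}}

```text
time_s: 8.5
ee_pos: [0.4623, -0.1439, 0.1225]
eef_rot: [[-0.723, 0.691, 0.002], [0.691, 0.723, -0.001], [-0.002, 0.001, -1.0]]
ft_force: [-1.2, -0.5, 6.4]
finger_gap: 0.63
grasp_force: 33.2
```

```bash
python3 -c "
from h import *
go(.462,-.1438,.12,20)"
```

```text
t 8.5 pos [ 0.4623 -0.1439  0.1225] head 46.27 F [-1.22 -0.48  6.45] M [ 0.077  0.183 -0.125] gap 0.63 grip 33.2 q6 -1.32
shift [ 0.0005 -0.0002  0.0041] turn [0.0007 0.0012 0.3057]
```

{"method": "send_rows", "body": {"motion": "-0.24 0 0 0 0 0 -0.015; -0.24 0 0 0 0 0 -0.03; -0.24 0 0 0 0 0 -0.045"}}

```text
time_s: 8.8
ee_pos: [0.4623, -0.1438, 0.1225]
eef_rot: [[-0.766, 0.642, 0.002], [0.642, 0.766, -0.0], [-0.002, 0.001, -1.0]]
ft_force: [-1.1, 1.9, 6.4]
finger_gap: 0.628
grasp_force: 33.3
```

```bash
python3 -c "
from h import *
go(.462,-.1438,.12,20)"
```

```text
t 8.8 pos [ 0.4623 -0.1438  0.1225] head 50.02 F [-1.14  1.87  6.4 ] M [ 0.087  0.195 -0.518] gap 0.628 grip 33.3 q6 -1.39
shift [ 0.0005 -0.0003  0.0041] turn [0.001  0.001  0.3493]
```

The torque jumped to 0.52 N m at about 70 degrees of turn, so this is the stop. I'll ease off, then lift gently.

{"method": "send_rows", "body": {"motion": "-0.24 0 0 0 0 0 0.02; -0.24 0 0 0 0 0 0.045; -0.24 0 0 0 0 0 0.045; -0.24 0 0 -0.003 0 0 0.045; -0.24 0 0 -0.003 0 0 0.045"}}

```text
time_s: 9.3
ee_pos: [0.4623, -0.1439, 0.1239]
eef_rot: [[-0.722, 0.692, 0.002], [0.692, 0.722, -0.001], [-0.002, 0.0, -1.0]]
ft_force: [0.8, -0.1, 4.0]
finger_gap: 0.626
grasp_force: 33.0
```

```bash
python3 -c "
from h import *
go(.462,-.1438,.12,20)"
```

```text
t 9.3 pos [ 0.4623 -0.1439  0.1239] head 46.24 F [ 0.76 -0.12  3.96] M [-0.058 -0.001 -0.003] gap 0.626 grip 33.0 q6 -1.32
shift [ 0.0005 -0.0001  0.0066] turn [0.0007 0.0015 0.3053]
```

{"method": "send_rows", "body": {"motion": "-0.24 0 0 -0.003 0 0 0; -0.24 0 0 -0.006 0 0 0; -0.24 0 0 -0.009 0 0 0; -0.24 0 0 -0.009 0 0 0"}}

```text
time_s: 9.7
ee_pos: [0.4609, -0.1432, 0.1278]
eef_rot: [[-0.722, 0.692, -0.001], [0.692, 0.722, 0.001], [0.001, -0.001, -1.0]]
ft_force: [-0.5, -0.3, -1.0]
finger_gap: 0.629
grasp_force: 32.1
```

```bash
python3 - <<'E'
from h import *
go(.462,-.1438,.12,20)
p,d=imaging.grab_frame("scene")
cv2.imwrite("pics/s2.png",cv2.resize(p[150:330,160:340],(560,560),interpolation=2)[:,:,::-1])
E
```

```text
t 9.7 pos [ 0.4609 -0.1432  0.1278] head 46.24 F [-0.5  -0.3  -1.04] M [-0.069  0.09  -0.026] gap 0.629 grip 32.1 q6 -1.32
shift [-0.002   0.0005  0.013 ] turn [-0.0005 -0.0009  0.3053]
```

View pics/s2.png

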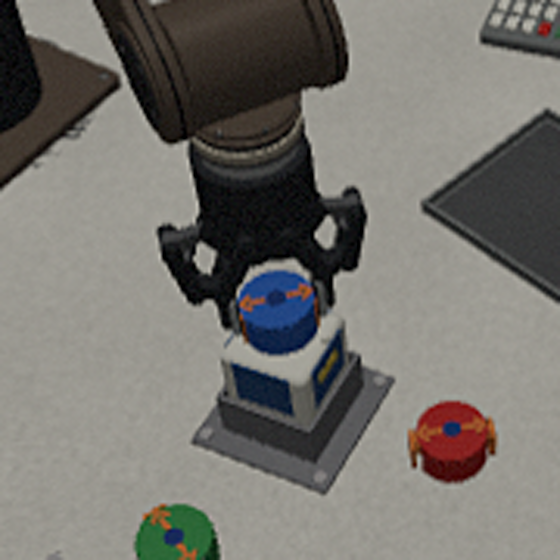

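The cap turned together with the jaws (arrows now pointing left and right at (278,300)), the tub still sits in its sleeve, and the force is only 1 N, so the cap is free. I'll keep lifting straight up.

{"method": "send_rows", "body": {"motion": "-0.24 0 0 -0.005 0 0 0; -0.24 0 0 -0.01 0 0 0; -0.24 0 0 -0.015 0 0 0; -0.24 0 0 -0.025 0 0 0; -0.24 0 0 -0.035 0 0 0; -0.24 0 0 -0.05 0 0 0; -0.24 0 0 -0.08 0 0 0; -0.24 0 0 -0.11 0 0 0; -0.24 0 0 -0.11 0 0 0"}}

```text
time_s: 10.65
ee_pos: [0.4633, -0.1444, 0.1979]
eef_rot: [[-0.722, 0.692, 0.006], [0.692, 0.722, -0.003], [-0.007, 0.002, -1.0]]
ft_force: [0.5, -0.3, 0.9]
finger_gap: 0.627
grasp_force: 32.1
```

```bash
python3 - <<'E'
from h import *
go(.552,.1526,.19,46.2)
p,d=imaging.grab_frame("scene")
cv2.imwrite("pics/s3.png",cv2.resize(p[150:330,160:340],(560,560),interpolation=2)[:,:,::-1])
E
```

```text
t 10.65 pos [ 0.4633 -0.1444  0.1979] head 46.24 F [ 0.47 -0.35  0.92] M [-0.049 -0.001 -0.006] gap 0.627 grip 32.1 q6 -1.32
shift [0.2356 0.4598 0.0125] turn [0.0012 0.0044 0.0005]
```

View pics/s3.png

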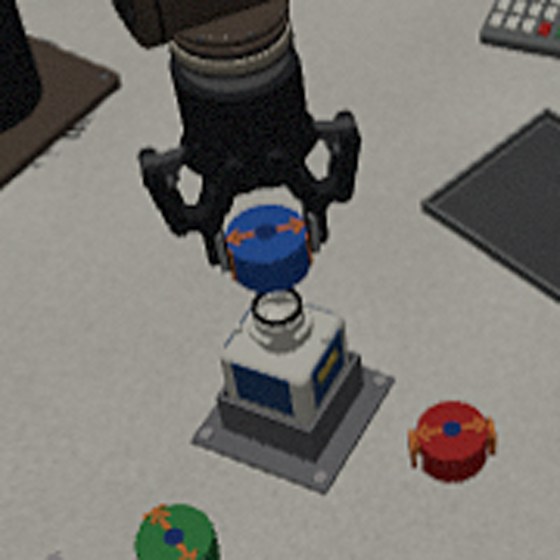

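The cap is off, the neck is open at (277,310) and the tub is still in the bracket. Next I'll carry the cap over to the tray.

{"method": "send_rows", "body": {"motion": "-0.24 0.03 0.055 0 0 0 0; -0.24 0.06 0.115 0 0 0 0; -0.24 0.09 0.175 0 0 0 0; -0.24 0.12 0.235 0 0 0 0; -0.24 0.15 0.295 0 0 0 0; -0.24 0.18 0.355 0 0 0 0; -0.24 0.21 0.41 0 0 0 0; -0.24 0.236 0.46 0 0 0 0; -0.24 0.236 0.46 0 0 0 0; -0.24 0.236 0.46 0 0 0 0"}}

```text
time_s: 11.7
ee_pos: [0.5494, 0.1543, 0.1929]
eef_rot: [[-0.723, 0.69, -0.002], [0.69, 0.723, -0.001], [0.001, -0.002, -1.0]]
ft_force: [0.5, -0.3, -1.8]
finger_gap: 0.624
grasp_force: 32.1
```

```bash
python3 - <<'E'
from h import *
go(.552,.1526,.03,46.2)
p,d=imaging.grab_frame("scene")
hsv=cv2.cvtColor(p,cv2.COLOR_RGB2HSV)
m=((hsv[...,0]>100)&(hsv[...,0]<125)&(hsv[...,1]>150)&(hsv[...,2]>90)); m[:120]=0;m[260:]=0;m[:,:290]=0;m[:,420:]=0
vv,uu=np.nonzero(m);P=pts("scene",np.c_[uu,vv],d);print(len(uu),P.mean(0),np.percentile(P[:,2],[2,50,95]))
E
```

```text
t 11.7 pos [0.5494 0.1543 0.1929] head 46.34 F [ 0.48 -0.31 -1.75] M [-0.016 -0.008 -0.035] gap 0.624 grip 32.1 q6 -0.71
shift [-0.0054  0.0016  0.2716] turn [-0.0014 -0.0009  0.0016]
166 [0.55114372 0.15178014 0.20197844] [0.19895415 0.2019877  0.20457565]
```

{"method": "send_rows", "body": {"motion": "-0.24 0 0 0.05 0 0 0; -0.24 0 0 0.1 0 0 0; -0.24 0 0 0.15 0 0 0; -0.24 0 0 0.19 0 0 0; -0.24 0 0 0.22 0 0 0; -0.24 0 0 0.24 0 0 0; -0.24 0 0 0.255 0 0 0; -0.24 0 0 0.255 0 0 0; -0.24 0 0 0.255 0 0 0"}}

```text
time_s: 12.65
ee_pos: [0.5507, 0.1536, 0.042]
eef_rot: [[-0.722, 0.692, 0.001], [0.692, 0.722, 0.0], [-0.001, 0.001, -1.0]]
ft_force: [0.2, -0.4, 0.2]
finger_gap: 0.627
grasp_force: 32.1
```

{"method": "send_rows", "body": {"motion": "-0.24 0 0 0.003 0 0 0; -0.24 0 0 0.006 0 0 0; -0.24 0 0 0.008 0 0 0; -0.24 0 0 0.008 0 0 0"}}

```text
time_s: 13.05
ee_pos: [0.5501, 0.1538, 0.0365]
eef_rot: [[-0.722, 0.692, -0.0], [0.692, 0.722, -0.0], [-0.0, -0.0, -1.0]]
ft_force: [0.3, -0.3, -0.6]
finger_gap: 0.626
grasp_force: 32.1
```

{"method": "send_rows", "body": {"motion": "-0.24 0 0 0.002 0 0 0; -0.24 0 0 0.004 0 0 0; -0.24 0 0 0.006 0 0 0; -0.24 0 0 0.008 0 0 0; -0.24 0 0 0.008 0 0 0"}}

```text
time_s: 13.55
ee_pos: [0.5499, 0.1538, 0.0315]
eef_rot: [[-0.722, 0.692, -0.001], [0.692, 0.722, -0.0], [0.0, -0.0, -1.0]]
ft_force: [-0.4, -0.3, -1.0]
finger_gap: 0.628
grasp_force: 32.1
```

{"method": "send_rows", "body": {"motion": "-0.24 0 0 0.002 0 0 0; -0.24 0 0 0.003 0 0 0; -0.24 0 0 0.003 0 0 0"}}

```text
time_s: 13.85
ee_pos: [0.5502, 0.1538, 0.0299]
eef_rot: [[-0.722, 0.692, 0.0], [0.692, 0.722, 0.0], [-0.0, 0.0, -1.0]]
ft_force: [-1.0, -0.7, -0.9]
finger_gap: 0.631
grasp_force: 32.1
```

{"method": "send_rows", "body": {"motion": "-0.24 0 0 0.0015 0 0 0; -0.24 0 0 0.0015 0 0 0; -0.24 0 0 0.0015 0 0 0"}}

```text
time_s: 14.15
ee_pos: [0.5504, 0.1538, 0.0298]
eef_rot: [[-0.722, 0.692, 0.0], [0.692, 0.722, -0.0], [-0.0, 0.0, -1.0]]
ft_force: [-2.3, -0.7, 6.2]
finger_gap: 0.627
grasp_force: 32.6
```

{"method": "send_rows", "body": {"motion": "-0.24 0 0 0.0015 0 0 0; -0.24 0 0 0.0015 0 0 0; -0.24 0 0 0.0015 0 0 0"}}

```text
time_s: 14.45
ee_pos: [0.5507, 0.1539, 0.0297]
eef_rot: [[-0.722, 0.692, 0.0], [0.692, 0.722, -0.0], [-0.0, 0.0, -1.0]]
ft_force: [-3.3, -0.6, 8.5]
finger_gap: 0.627
grasp_force: 32.8
```

It has touched down, with 8 N upward. I'll open slowly and retreat.

{"method": "send_rows", "body": {"motion": "-0.28 0 0 0 0 0 0; -0.33 0 0 0 0 0 0; -0.4 0 0 0 0 0 0; -0.46 0 0 0 0 0 0; -0.52 0 0 0 0 0 0; -0.6 0 0 0 0 0 0; -0.8 0 0 0 0 0 0; -1 0 0 0 0 0 0; -1 0 0 0 0 0 0; -1 0 0 0 0 0 0"}}

```text
time_s: 15.45
ee_pos: [0.5501, 0.1538, 0.0281]
eef_rot: [[-0.722, 0.692, -0.0], [0.692, 0.722, -0.0], [0.0, -0.0, -1.0]]
ft_force: [-0.0, -0.2, 0.2]
finger_gap: 0.999
grasp_force: 0.0
```

{"method": "send_rows", "body": {"motion": "-1 0 0 0 0 0 0; -1 0 0 -0.01 0 0 0; -1 0 0 -0.03 0 0 0; -1 0 0 -0.06 0 0 0; -1 0 0 -0.12 0 0 0; -1 0 0 -0.2 0 0 0; -1 0 0 -0.3 0 0 0; -1 0 0 -0.36 0 0 0; -1 0 0 -0.36 0 0 0"}}

```text
time_s: 16.35
ee_pos: [0.5542, 0.1544, 0.255]
eef_rot: [[-0.722, 0.691, 0.018], [0.691, 0.722, 0.002], [-0.012, 0.014, -1.0]]
ft_force: [0.2, -0.3, 1.7]
finger_gap: 1.001
grasp_force: 0.0
```

```bash
python3 - <<'E'
from h import *
p,d=imaging.grab_frame("scene")
cv2.imwrite("pics/s4.png",cv2.resize(p[130:330,200:440],(720,600),interpolation=2)[:,:,::-1])
hsv=cv2.cvtColor(p,cv2.COLOR_RGB2HSV)
m=((hsv[...,0]>100)&(hsv[...,0]<125)&(hsv[...,1]>150)&(hsv[...,2]>90)); m[:170]=0;m[260:]=0;m[:,:290]=0;m[:,420:]=0
vv,uu=np.nonzero(m);P=pts("scene",np.c_[uu,vv],d);print(len(uu),P.mean(0),np.percentile(P[:,2],[2,50,95]))
print(env.read_state()["time_s"])
E
```

```text
163 [0.55198249 0.14888099 0.04212746] [0.00394798 0.03850874 0.04163967]
16.4
```

View pics/s4.png

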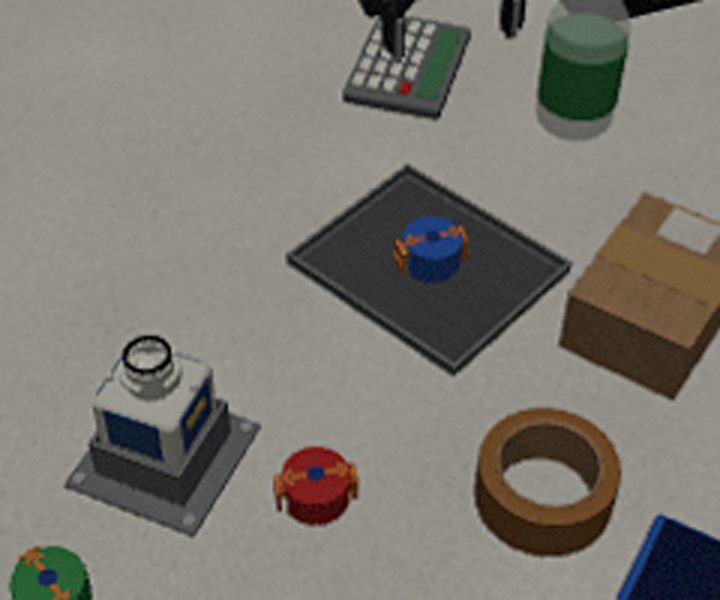

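The cap sits flat in the tray at (432,248) with its top at 39 mm (4 mm floor + 35 mm cap). Both tabs are out, the tub is in its bracket and nothing else has moved.

```bash
python3 -c "
from cell import env
print(env.hand_in())"
```

```text
the job is handed in; nothing more can be done
None
```

The blue cap is off and lies flat, open side down, in the tray; the tub is still in its bracket, and the job was handed in at about 16 s of the 67 s allowed (no verdict was returned).

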